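# Find the balance point of a weighted utensil rail and set its hanger there

### The arm

A 7-joint arm with a two-finger parallel gripper is mounted at the origin on a cart in front of the work surface, level with it; the furniture and walls round the work are solid. World frame = base frame: x ahead of the robot, y to its left, z up, the work surface at z = 0. Lengths are in m, angles in rad, forces in N, time in s.
With the tool pointing down it reaches from about 0.35 to 0.9 m from the base axis. Payload 8.1 kg.
Tool frame: the origin (TCP) lies where the fingers leave the gripper's body, on its centre line; the fingertips stand 73 mm ahead of it and the grasp point (between the pads) lies 54 mm ahead of it; z points along the fingers, y is the direction in which the jaws open and shut (so a half turn about z gives the same grasp; the last joint's range is limited). The gripper opens to 85 mm and grips with 20 to 120 N. Pads are 22 mm wide; open, the fingers measure 114 mm over their backs; the gripper's body (76 mm by 85 mm) begins 54 mm behind the grasp point. The pads swing forward as they close: fully open they stand 13 mm farther back than shut.
Start: joints at [-1.445, 0.434, 0.025, 1.573, -0.012, 1.134, -0.075], TCP at [0.142, 0.609, 0.304] pointing down, gripper open.
Joint ranges: [-2.62, 2.62], [-0.44, 2.09], [-1.27, 1.32], [0.08, 2.57], [-1.32, 4.46], [0.12, 2], [-2.74, 2.74]. Speed limits (rad/s): [2.22, 2.22, 3.01, 3.01, 3.14, 3.14, 3.14].

### API

Orientations are given as a 3x3 rotation matrix whose columns are the frame's x, y, z axes.
In Python, from plant import read_state, eyes, ticket gives the robot as it stands.
- The arm moves only by the tool apply_moves, never from a script. Its argument "moves" is a list of rows, each an object with "turn": the turn, a rotation vector about the world's x, y, z in rad, a list of three; "slide": the shift along the world's x, y, z in mm, a list of three; "jaw": the closure, from 0 (fully open) to 1 (shut). In form: [{"turn": [ax, ay, az], "slide": [x, y, z], "jaw": jaw}, ...]. A call has exactly 8 rows; each row is the pose to reach, as a shift and turn from the pose commanded when the call began; what a row does not reach only later rows make up. A row lasts 1/8 s, in which the tool goes at most 62.5 mm and 10.7 degrees, less where a joint would pass 70% of its speed; a pose out of reach is approached as far as the arm can. A call with a gripper value outside its range is refused whole. The fingers move at their own pace and stop on an object; "force" is the grip in N (left out, the last holds). Time passes only in rows, so rows that repeat a pose let the fingers close, or fill a call up. It gives the time, the measured TCP pose, the force and the opening at its end, in the units of the state.
- read_state(): the state, without advancing time (a new reading comes with each control period).
- eyes.capture(name): name is "scene" or "top" or "wrist"; returns a dict with "color" (400x640x3 uint8, red, green, blue), "range_z" (400x640 float32, m along the optical axis (not along the pixel's ray), 0 where there is no reading), "fx", "fy", "cx", "cy" (pixels), "R" (3x3) and "t" (3): a world point X has camera coordinates R X + t. Camera axes: x right, y down, z forward; pixel columns grow to the right and rows downward; lengths in m; the calibration is good to about 2 mm. The wrist camera is an equidistant fisheye: a pixel r from the principal point sees the ray r / f radians off the axis. A picture is of the moment at which its call begins.
- ticket.job_done(): hands the job in, once; it reports no verdict.
The state is a dict: "clock": time; "qpos": joint angles; "qd": joint speeds; "joint_efforts": joint torques, N m; "ee_pos": TCP position; "eef_rot": TCP orientation; "contact_force": force on the tool from outside, world axes, zero at the start; "torque": the same for the moment, N m; "gripper_width": finger opening in m.
Only numpy, scipy, OpenCV 4.12 (cv2) and the standard library are available. Lean on these libraries where they do the work, as an engineer would, in place of code of your own. Each camera call takes 0.05 s, during which the arm holds its last target. There are 200 camera calls.

### The job

Find where the wooden utensil rail balances: slide it lengthwise along the deck of the balancing stand, out over the brass edge towards the steel crossbar, a little at a time and letting go of it to try, until it only just tips down onto the crossbar by its own weight. Then slide the brass hanger along the rail until it sits right above the brass edge, so that it marks the balance point, and leave the rail lying there, still just tipped. Be gentle with the rail and leave the other things on the worktop alone.

Things in the scene. Friction and masses are not known exactly. Their poses are not given: they have to be found in the camera images.
- stand: Wooden balancing stand, fixed. Origin on the worktop below the middle of its brass edge; +y is the way the rail slides, x across, z up. Base plate 90 mm wide, 10 thick, y -200..130 mm. Deck 60 mm wide, y -190..0, top 50 mm above the worktop, ending in the brass fulcrum edge at y=0. Two steel side guides on the deck at x +-17.5..23.5, y -180..-30 mm, 6 mm high; the rail lies loosely between.
- fulcrum (a point): Middle of the brass edge at deck height (50 mm above the worktop), axes as the stand. Friction of the rail on deck and edge is about 0.6, so the rail stays where it is left, flat or tipped.
- catch: Steel crossbar on two posts, fixed to the base plate 95 mm beyond the brass edge (stand y = +95 mm); 56 mm wide, 10 mm thick, its top 14 mm lower than the deck. It catches the rail when this tips (about 0.15 rad, nose down). Origin on the worktop below its middle, axes as the stand.
- rail: Loose rail of pale wood with copper end caps, 320 (its y) x 24 (x) x 20 mm high (z), 0.4 kg. Origin: middle of its underside; +y to its nose, which goes over the edge. It starts lengthwise on the deck, its middle 45 to 85 mm behind the edge, the tail sticking out behind the deck. A hidden steel core puts the balance point up to 40 mm either side of the middle, different each time.
- rail_tail (a point): Centre of the rail's tail end face (rail y = -160 mm, 10 mm above its underside): push here, along stand +y. A pusher that stays in contact rubs on the end and keeps it from rising, so the rail shows whether it tips only when let go; pushed farther, it rests more heavily on the crossbar.
- rail_nose (a point): Centre of the rail's nose end face (rail y = +160 mm, 10 mm above its underside). 60 mm above the worktop while the rail lies flat; 30 to 45 mm once it lies tipped on the crossbar, the tail then 25 mm or more higher.
- hanger_tab (a point): Centre of the upright tab of the brass hanger, a 4 g saddle that slides along the rail (friction 0.15 N, captive), axes as the rail; starts near the nose. A high or hard push on it can rock the rail back flat. Saddle 24 mm along the rail, 34 wide, 4.5 above the rail's top. Tab 10 mm along the rail x 22 across x 24 high, centre 36 mm above the rail's underside; thin ring on top up to 65 mm.
- onion: Brown onion, 75 mm. Bystander, loose; origin under its centre.
- lemon: Yellow lemon, 78x55x56 mm. Bystander, loose; origin under its centre.
- spice_jar: Glass spice jar with red cap, 45 mm wide, 106 mm high. Bystander, loose; origin under its centre.
- tin: Steel food tin with a blue and white label, 57 mm wide, 72 mm high. Bystander, loose; origin under its centre.
- salt_mill: Salt shaker with grey cap, 44 mm wide, 90 mm high. Bystander, loose; origin under its centre.
- garlic: Garlic bulb, 60 mm. Bystander, loose; origin under its centre.

How it is judged:
By the outcome, as a careful person would: the job done as asked, in the order asked, and still so for the second after the job is handed in, with the robot touching nothing.
It also fails if it takes over 72 s, if anything falls off the work surface, if the arm or the gripper's body presses on something with over 40 N, if the wrist force passes 120 N, or if a joint passes its speed limit or range.

## Working session

There is one attempt and no reset: what is moved stays moved. The work goes in short steps, Python scripts to look and compute and a tool call to move; the robot and the scene stay as the last step left them, time stands still between calls to the robot, and variables do not carry over. Pictures are saved under pics/ and viewed, about 8 in all and at most 12, crops included, and the job is handed in when it is done.

Besides the shell and the picture viewer there is one more tool, called by a JSON object that holds its "api" and its "payload", one argument or row to a line. apply_moves: Moves the arm, as the interface text tells. Its arguments: {"type":"object","properties":{"moves":{"type":"array","items":{"type":"object","properties":{"turn":{"type":"array","items":{"type":"number"}},"slide":{"type":"array","items":{"type":"number"}},"jaw":{"type":"number"}}}},"force":{"type":"number"}},"required":["moves"]}

```bash
ls; mkdir -p pics; cat > h.py <<'E'
import numpy as np, cv2
from plant import read_state, eyes, ticket
def cap(n,save=None):
    c=eyes.capture(n)
    if save: cv2.imwrite('pics/'+save,c['color'][:,:,::-1])
    np.save('last_%s.npy'%n,c,allow_pickle=True)
    return c
def cloud(c):
    v,u=np.mgrid[0:400,0:640]; z=c['range_z']
    P=np.stack([(u-c['cx'])/c['fx']*z,(v-c['cy'])/c['fy']*z,z],-1)
    return (P-c['t'])@c['R']
E
python3 - <<'E'
from h import *
a=cap('scene');b=cap('top')
im=np.vstack([a['color'],b['color']])[:,:,::-1]
cv2.imwrite('pics/s.png',a['color'][:,:,::-1]);cv2.imwrite('pics/t.png',b['color'][:,:,::-1])
for c in(a,b):print(c['fx'],c['cx'],c['cy'],c['R'].round(3).tolist(),c['t'])
s=read_state();print(s)
E
```

```text
pics
508.0180708259547 320.0122284833744 198.02582165895328 [[-0.868, -0.497, 0.006], [-0.346, 0.596, -0.724], [0.356, -0.631, -0.689]] [0.41213397 0.22562915 1.49151556]
374.3692244877266 320.01614150119394 201.46964663827956 [[-0.006, -1.0, -0.003], [-0.997, 0.007, -0.078], [0.078, 0.003, -0.997]] [-0.00722018  0.4770523   1.41211698]
{'clock': 0.1, 'qpos': array([-1.44460802,  0.4351293 ,  0.02502091,  1.57402913, -0.01156795,
        1.13397679, -0.07510583]), 'qd': array([ 0.00074624, -0.00296914,  0.00313737, -0.00192456, -0.00099757,
       -0.00211888, -0.00047926]), 'joint_efforts': array([ 2.77690990e-03, -6.71764827e+01,  1.02790475e+00, -3.16909790e+01,
        1.57171406e-02,  7.17824572e-03,  3.57860915e-05]), 'ee_pos': array([0.14174449, 0.60835138, 0.30321094]), 'eef_rot': array([[-9.73918152e-01,  2.26899563e-01, -1.43562707e-04],
       [ 2.26899540e-01,  9.73917175e-01, -1.39128743e-03],
       [-1.75864324e-04, -1.38757439e-03, -9.99999022e-01]]), 'contact_force': array([-0.22656613,  0.20733548,  0.17524651]), 'torque': array([-0.03905805, -0.01686572, -0.00236152]), 'gripper_width': 0.08550204431287801}
```

View pics/s.png

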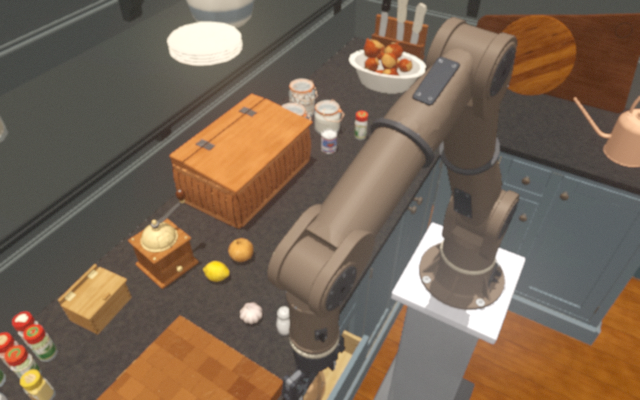

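View pics/t.png

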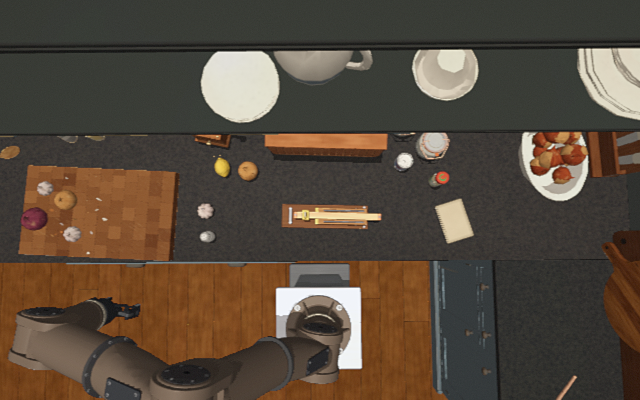

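The top view shows the stand at about (325,216), with its nose and crossbar to the image left (world +y). The hanger is near (305,215) and the rail tail at (380,216). In the scene view the arm hides the stand.

```bash
python3 - <<'E'
from h import *
c=np.load('last_top.npy',allow_pickle=True).item()
P=cloud(c); print(c['range_z'][216,325],P[150:260:10,350,:].round(3).tolist())
sub=P[195:235,270:395]
for lo,hi in((.003,.02),(.03,.045),(.045,.054),(.062,.078),(.078,.15)):
    m=(sub[...,2]>lo)&(sub[...,2]<hi); q=sub[m]
    if len(q)>4: print(lo,hi,len(q),q.min(0).round(3),q.max(0).round(3),q.mean(0).round(4), cv2.minAreaRect((q[:,:2]*1000).astype(np.float32)))
im=c['color'][190:242,272:392,::-1]
cv2.imwrite('pics/tc.png',cv2.resize(im,None,fx=6.5,fy=6.5,interpolation=cv2.INTER_CUBIC))
E
```

```text
1.3697731 [[0.652, -0.119, 0.125], [0.64, -0.128, 0.001], [0.6, -0.128, 0.004], [0.562, -0.127, -0.002], [0.523, -0.127, -0.002], [0.483, -0.126, -0.0], [0.442, -0.122, 0.054], [0.405, -0.122, 0.045], [0.368, -0.125, 0.0], [0.329, -0.124, -0.001], [0.291, -0.124, -0.004]]
0.003 0.02 1665 [ 0.351 -0.295  0.003] [0.504 0.183 0.02 ] [ 0.4236 -0.0303  0.0081] ((427.8411865234375, -56.0552978515625), (478.2994689941406, 150.32183837890625), 89.6284408569336)
0.03 0.045 50 [ 0.39  -0.145  0.031] [0.455 0.107 0.045] [0.4189 0.0351 0.0381] ((421.97625732421875, -19.22936248779297), (251.257080078125, 61.77887725830078), 88.75483703613281)
0.045 0.054 327 [ 0.389 -0.182  0.045] [0.45  0.005 0.054] [ 0.4192 -0.0844  0.0504] ((419.92010498046875, -88.42893981933594), (186.87765502929688, 59.93608474731445), 89.62467193603516)
0.062 0.078 571 [ 0.397 -0.235  0.062] [0.442 0.086 0.078] [ 0.4212 -0.074   0.071 ] ((418.6851806640625, -74.18870544433594), (320.21099853515625, 40.62384796142578), 88.62748718261719)
0.078 0.15 22 [ 0.412 -0.094  0.078] [0.433 0.052 0.118] [0.4228 0.0373 0.0964] ((421.95648193359375, -20.993301391601562), (146.0541534423828, 20.922819137573242), 89.43103790283203)
```

View pics/tc.png

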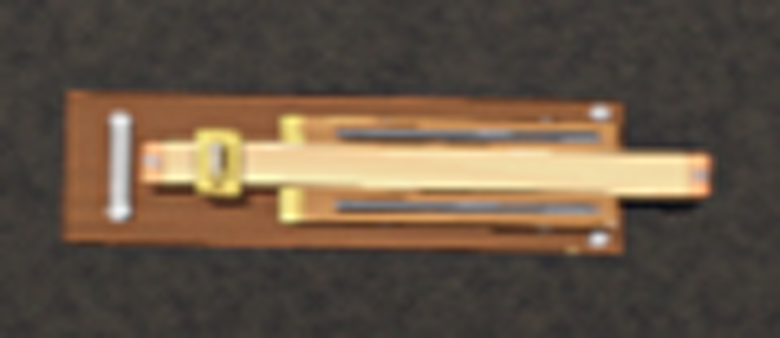

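The crop shows the crossbar at (119,165), the rail nose at (143,163), the hanger tab at (217,160), the brass edge with its outer side at x≈280, and the rail tail at (711,175). The stand is turned slightly.

```bash
cat >> h.py <<'E'
def onz(c,u,v,z):
    r=c['R'].T@np.array([(u-c['cx'])/c['fx'],(v-c['cy'])/c['fy'],1]); o=-c['R'].T@c['t']
    return o+r*(z-o[2])/r[2]
E
python3 - <<'E'
from h import *
c=np.load('last_top.npy',allow_pickle=True).item()
f=lambda a,b,z:onz(c,(a+.5)/6.5-.5+272,(b+.5)/6.5-.5+190,z).round(4)
for n,a,b,z in(('baseTL',65,91,.01),('baseBL',63,240,.01),('baseTR',622,102,.01),('baseBR',622,254,.01),('bar',119,165,.036),('edge top',280,117,.05),('edge bot',280,221,.05),('deckTR',617,120,.05),('deckBR',617,228,.05),('nose',141,163,.07),('tail',711,174,.07),('tab',217,160,.118-.07+.0),('tab',217,160,.106),('g',336,133,.056),('g',336,206,.056),('g',600,136,.056),('g',600,210,.056)): print(n,f(a,b,z))
P=cloud(c)
for lo,hi,n in((.063,.0765,'rail'),(.046,.054,'deck')):
  L=[]
  for u in range(290,385):
    q=P[200:232,u]; q=q[(q[:,2]>lo)&(q[:,2]<hi)]
    if len(q)>3: L.append(((q[:,0].min()+q[:,0].max())/2,q[:,1].mean()))
  L=np.array(L);p=np.polyfit(L[:,1],L[:,0],1);print(n,p,len(L))
E
```

```text
baseTL [0.4705 0.1375 0.01  ]
baseBL [0.3826 0.1386 0.01  ]
baseTR [ 0.4618 -0.1916  0.01  ]
baseBR [ 0.3723 -0.1902  0.01  ]
bar [0.4254 0.1034 0.036 ]
edge top [0.4518 0.0098 0.05  ]
edge bot [0.3922 0.0101 0.05  ]
deckTR [ 0.4488 -0.1836  0.05  ]
deckBR [ 0.387  -0.1826  0.05  ]
nose [0.425  0.0882 0.07  ]
tail [ 0.4168 -0.2338  0.07  ]
tab [0.4274 0.0461 0.048 ]
tab [0.4249 0.0436 0.106 ]
g [ 0.4421 -0.0223  0.056 ]
g [ 0.4004 -0.022   0.056 ]
g [ 0.4394 -0.173   0.056 ]
g [ 0.3972 -0.1724  0.056 ]
rail [0.03184629 0.42356483] 85
deck [0.0368322  0.42364623] 48
```

{"api": "apply_moves", "payload": {
  "moves": [
    {"turn":[0,0,0.05],"slide":[40,-40,0],"jaw":1},
    {"turn":[0,0,0.1],"slide":[80,-80,0],"jaw":1},
    {"turn":[0,0,0.15],"slide":[120,-120,0],"jaw":1},
    {"turn":[0,0,0.2],"slide":[160,-160,0],"jaw":1},
    {"turn":[0,0,0.2],"slide":[200,-200,0],"jaw":1},
    {"turn":[0,0,0.2],"slide":[240,-240,0],"jaw":1},
    {"turn":[0,0,0.2],"slide":[280,-280,0],"jaw":1},
    {"turn":[0,0,0.2],"slide":[300,-325,0],"jaw":1}
  ],
  "force": 30
}}

```text
clock: 1.1
ee_pos: [0.4435, 0.2819, 0.3036]
eef_rot: [[-1.0, 0.03, 0.0], [0.03, 1.0, -0.0], [-0.0, -0.0, -1.0]]
contact_force: [0.3, 0.1, 0.3]
gripper_width: 0.0
```

{"api": "apply_moves", "payload": {
  "moves": [
    {"turn":[0,0,0],"slide":[0,-55,0],"jaw":1},
    {"turn":[0,0,0],"slide":[0,-110,0],"jaw":1},
    {"turn":[0,0,0],"slide":[0,-165,0],"jaw":1},
    {"turn":[0,0,0],"slide":[-5,-220,0],"jaw":1},
    {"turn":[0,0,0],"slide":[-10,-275,0],"jaw":1},
    {"turn":[0,0,0],"slide":[-15,-330,0],"jaw":1},
    {"turn":[0,0,0],"slide":[-20,-385,0],"jaw":1},
    {"turn":[0,0,0],"slide":[-25,-440,0],"jaw":1}
  ]
}}

```text
clock: 2.1
ee_pos: [0.4162, -0.1579, 0.3039]
eef_rot: [[-1.0, 0.029, 0.0], [0.029, 1.0, 0.0], [-0.0, 0.0, -1.0]]
contact_force: [0.7, -0.0, 0.1]
gripper_width: 0.0001
```

{"api": "apply_moves", "payload": {
  "moves": [
    {"turn":[0,0,0],"slide":[0,-50,0],"jaw":1},
    {"turn":[0,0,0],"slide":[0,-100,0],"jaw":1},
    {"turn":[0,0,0],"slide":[0,-125,0],"jaw":1},
    {"turn":[0,0,0],"slide":[0,-125,-50],"jaw":1},
    {"turn":[0,0,0],"slide":[0,-125,-100],"jaw":1},
    {"turn":[0,0,0],"slide":[0,-125,-150],"jaw":1},
    {"turn":[0,0,0],"slide":[0,-125,-173],"jaw":1},
    {"turn":[0,0,0],"slide":[0,-125,-173],"jaw":1}
  ]
}}

```text
clock: 3.1
ee_pos: [0.4157, -0.2807, 0.1294]
eef_rot: [[-1.0, 0.029, -0.004], [0.029, 1.0, 0.002], [0.004, 0.002, -1.0]]
contact_force: [0.9, 0.3, -0.2]
gripper_width: 0.0003
```

```bash
python3 - <<'E'
from h import *
a=cap('scene');b=cap('wrist'); print(b['fx'],b['cx'],b['cy'],read_state()['ee_pos'])
q=np.array([[.4225,.008,.05],[.4168,-.234,.06],[.425,.088,.06],[.4168,-.2845,.058]])
X=q@a['R'].T+a['t'];print((X[:,:2]/X[:,2:]*a['fx']+[a['cx'],a['cy']]).round())
cv2.imwrite('pics/w1.png',np.vstack([cv2.resize(a['color'],(480,300)),cv2.resize(b['color'],(480,300))])[:,:,::-1])
E
```

```text
309.70691628693146 318.7540417387383 197.83686175836138 [ 0.4169604  -0.28156468  0.13149021]
[[333. 213.]
 [369. 168.]
 [320. 227.]
 [375. 161.]]
```

View pics/w1.png

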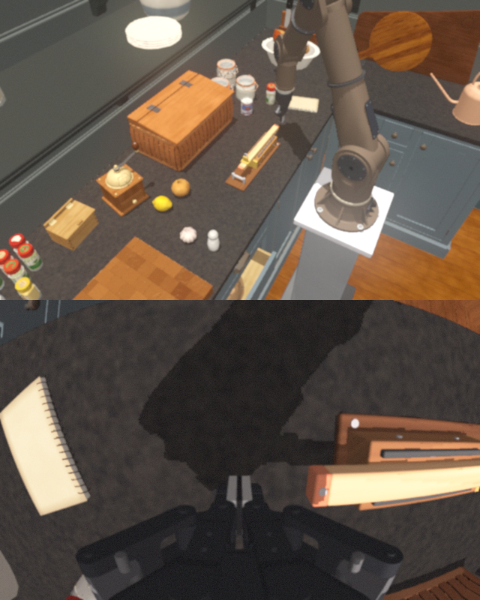

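The scene view now shows the stand clear, with the nose at about (240,175) in the half-size picture. The wrist view shows the shut fingers at (238,490), just behind the copper tail cap at (318,485) and in line with it.

```bash
python3 - <<'E'
from h import *
a=np.load('last_scene.npy',allow_pickle=True).item()
cv2.imwrite('pics/sc.png',cv2.resize(a['color'][150:260,290:400,::-1],None,fx=5.4,fy=5.4,interpolation=cv2.INTER_CUBIC))
E
```

```text
(no output)
```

View pics/sc.png

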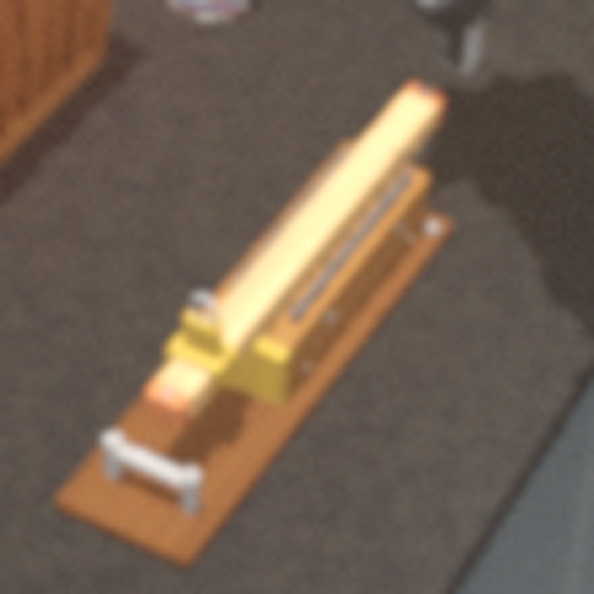

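{"api": "apply_moves", "payload": {
  "moves": [
    {"turn":[0,0,0],"slide":[0,8,0],"jaw":1},
    {"turn":[0,0,0],"slide":[0,16,0],"jaw":1},
    {"turn":[0,0,0],"slide":[0,24,0],"jaw":1},
    {"turn":[0,0,0],"slide":[0,29,0],"jaw":1},
    {"turn":[0,0,0],"slide":[0,33,0],"jaw":1},
    {"turn":[0,0,0],"slide":[0,37,0],"jaw":1},
    {"turn":[0,0,0],"slide":[0,41,0],"jaw":1},
    {"turn":[0,0,0],"slide":[0,41,0],"jaw":1}
  ]
}}

```text
clock: 4.2
ee_pos: [0.4168, -0.2402, 0.1309]
eef_rot: [[-1.0, 0.029, 0.0], [0.029, 1.0, -0.0], [-0.0, -0.0, -1.0]]
contact_force: [-0.4, -1.1, -0.5]
gripper_width: -0.0003
```

The scene crop shows the nose at (165,390), the tab at (200,325), the brass edge at (255,360), and a rail lying flat. The finger now touches the tail at about 1 N, so I'll push on.

{"api": "apply_moves", "payload": {
  "moves": [
    {"turn":[0,0,0],"slide":[0,3.5,0],"jaw":1},
    {"turn":[0,0,0],"slide":[0.2,7,0],"jaw":1},
    {"turn":[0,0,0],"slide":[0.3,10.5,0],"jaw":1},
    {"turn":[0,0,0],"slide":[0.4,14,0],"jaw":1},
    {"turn":[0,0,0],"slide":[0.5,17.5,0],"jaw":1},
    {"turn":[0,0,0],"slide":[0.6,21,0],"jaw":1},
    {"turn":[0,0,0],"slide":[0.7,24,0],"jaw":1},
    {"turn":[0,0,0],"slide":[0.7,24,0],"jaw":1}
  ]
}}

```text
clock: 5.2
ee_pos: [0.4175, -0.2158, 0.1309]
eef_rot: [[-1.0, 0.028, -0.0], [0.028, 1.0, 0.001], [0.0, 0.001, -1.0]]
contact_force: [0.3, 0.1, 0.7]
gripper_width: -0.0001
```

```bash
cat >> h.py <<'E'
def rail():
    c=cap('top'); P=cloud(c)[195:240,270:400]
    L=[]
    for u in range(P.shape[1]):
        q=P[:,u]; q=q[(q[:,2]>.04)&(q[:,2]<.105)&(abs(q[:,0]-.4225-.029*q[:,1])<.010)]
        if len(q)>3: L.append((q[:,1].mean(),np.median(q[:,2])))
    L=np.array(L); return c,L
E
python3 - <<'E'
from h import *
c,L=rail(); print((L*1000).round().astype(int).tolist()); s=read_state(); print(s['ee_pos'],s['contact_force'])
E
```

```text
[[115, 71], [111, 72], [107, 71], [104, 71], [100, 71], [96, 72], [93, 71], [89, 71], [85, 72], [81, 76], [76, 97], [69, 98], [67, 77], [63, 74], [60, 68], [56, 69], [52, 70], [49, 72], [45, 72], [41, 72], [38, 71], [34, 69], [30, 72], [27, 72], [23, 73], [19, 72], [16, 69], [12, 70], [8, 72], [5, 73], [1, 70], [-3, 71], [-6, 71], [-10, 72], [-14, 70], [-17, 71], [-21, 71], [-25, 69], [-28, 71], [-32, 72], [-36, 69], [-39, 71], [-43, 71], [-47, 69], [-50, 72], [-54, 69], [-58, 66], [-61, 71], [-65, 69], [-69, 70], [-73, 69], [-76, 71], [-80, 72], [-83, 70], [-87, 70], [-91, 73], [-95, 70], [-98, 74], [-102, 74], [-105, 72], [-109, 71], [-113, 70], [-116, 70], [-120, 70], [-124, 70], [-128, 69], [-131, 69], [-135, 69], [-138, 73], [-142, 71], [-146, 72], [-149, 71], [-153, 71], [-157, 71], [-160, 72]]
[ 0.41747799 -0.21584523  0.13089318] [-0.00762312 -1.15542755  0.8274547 ]
```

{"api": "apply_moves", "payload": {
  "moves": [
    {"turn":[0,0,0],"slide":[0,3.5,0],"jaw":1},
    {"turn":[0,0,0],"slide":[0.2,7,0],"jaw":1},
    {"turn":[0,0,0],"slide":[0.3,10,0],"jaw":1},
    {"turn":[0,0,0],"slide":[0.3,5,0],"jaw":1},
    {"turn":[0,0,0],"slide":[0.3,5,0],"jaw":1},
    {"turn":[0,0,0],"slide":[0.3,5,0],"jaw":1},
    {"turn":[0,0,0],"slide":[0.3,5,0],"jaw":1},
    {"turn":[0,0,0],"slide":[0.3,5,0],"jaw":1}
  ]
}}

```text
clock: 6.25
ee_pos: [0.4178, -0.2112, 0.1309]
eef_rot: [[-1.0, 0.029, -0.0], [0.029, 1.0, 0.0], [0.0, 0.0, -1.0]]
contact_force: [-0.4, 0.0, 0.8]
gripper_width: 0.0001
```

```bash
cat > chk.py <<'E'
from h import *
c,L=rail(); m=abs(L[:,1]-np.median(L[:,1]))<.05
y,z=L[:,0],L[:,1]
p=np.polyfit(y,z,1); k=abs(z-np.polyval(p,y))<.006; p=np.polyfit(y[k],z[k],1)
print('slope %.3f ztop@edge %.4f  y %.4f..%.4f'%(p[0],np.polyval(p,.008),y.min(),y.max()), 'tip' if p[0]<-.05 else 'flat', 'tab y',y[z-np.polyval(p,y)>.015].round(3), read_state()['ee_pos'].round(4),read_state()['clock'])
E
python3 chk.py
```

```text
slope 0.001 ztop@edge 0.0709  y -0.1567..0.1261 flat tab y [0.087 0.08 ] [ 0.4178 -0.2112  0.1309] 6.3
```

{"api": "apply_moves", "payload": {
  "moves": [
    {"turn":[0,0,0],"slide":[0,4,0],"jaw":1},
    {"turn":[0,0,0],"slide":[0.1,6.5,0],"jaw":1},
    {"turn":[0,0,0],"slide":[0.1,8,0],"jaw":1},
    {"turn":[0,0,0],"slide":[0.1,3,0],"jaw":1},
    {"turn":[0,0,0],"slide":[0.1,3,0],"jaw":1},
    {"turn":[0,0,0],"slide":[0.1,3,0],"jaw":1},
    {"turn":[0,0,0],"slide":[0.1,3,0],"jaw":1},
    {"turn":[0,0,0],"slide":[0.1,3,0],"jaw":1}
  ]
}}

```text
clock: 7.3
ee_pos: [0.4179, -0.2082, 0.1309]
eef_rot: [[-1.0, 0.029, -0.0], [0.029, 1.0, 0.0], [0.0, 0.0, -1.0]]
contact_force: [0.9, 0.8, -0.4]
gripper_width: -0.0001
```

```bash
python3 chk.py
```

```text
slope -0.001 ztop@edge 0.0709  y -0.1532..0.1260 flat tab y [0.084 0.081] [ 0.4179 -0.2082  0.1309] 7.35
```

{"api": "apply_moves", "payload": {
  "moves": [
    {"turn":[0,0,0],"slide":[0,4,0],"jaw":1},
    {"turn":[0,0,0],"slide":[0.1,6.5,0],"jaw":1},
    {"turn":[0,0,0],"slide":[0.1,8,0],"jaw":1},
    {"turn":[0,0,0],"slide":[0.1,3,0],"jaw":1},
    {"turn":[0,0,0],"slide":[0.1,3,0],"jaw":1},
    {"turn":[0,0,0],"slide":[0.1,3,0],"jaw":1},
    {"turn":[0,0,0],"slide":[0.1,3,0],"jaw":1},
    {"turn":[0,0,0],"slide":[0.1,3,0],"jaw":1}
  ]
}}

```text
clock: 8.35
ee_pos: [0.418, -0.2052, 0.1309]
eef_rot: [[-1.0, 0.029, -0.0], [0.029, 1.0, 0.0], [0.0, 0.0, -1.0]]
contact_force: [0.3, 0.1, -0.2]
gripper_width: 0.0
```

```bash
python3 chk.py
```

```text
slope -0.137 ztop@edge 0.0710  y -0.1473..0.1316 tip tab y [0.099 0.095 0.092 0.089] [ 0.418  -0.2052  0.1309] 8.4
```

{"api": "apply_moves", "payload": {
  "moves": [
    {"turn":[0,0,0],"slide":[0,-15,0],"jaw":1},
    {"turn":[0,0,0],"slide":[0,-15,60],"jaw":1},
    {"turn":[0,0,0],"slide":[0,-15,120],"jaw":1},
    {"turn":[0,0,0],"slide":[2,40,130],"jaw":1},
    {"turn":[0,0,0],"slide":[3,95,130],"jaw":1},
    {"turn":[0,0,0],"slide":[5,150,130],"jaw":1},
    {"turn":[0,0,0],"slide":[7,205,130],"jaw":1},
    {"turn":[0,0,0],"slide":[8,260,130],"jaw":1}
  ]
}}

```text
clock: 9.4
ee_pos: [0.4264, 0.0556, 0.2614]
eef_rot: [[-1.0, 0.03, 0.001], [0.03, 1.0, 0.0], [-0.001, 0.0, -1.0]]
contact_force: [0.1, -0.6, -0.4]
gripper_width: 0.0001
```

{"api": "apply_moves", "payload": {
  "moves": [
    {"turn":[0,0,0],"slide":[0,55,0],"jaw":1},
    {"turn":[-0.15,0,0],"slide":[0,105,0],"jaw":1},
    {"turn":[-0.3,0,0],"slide":[0,140,0],"jaw":1},
    {"turn":[-0.3,0,0],"slide":[0,140,0],"jaw":1},
    {"turn":[-0.3,0,0],"slide":[0,140,0],"jaw":1},
    {"turn":[-0.3,0,0],"slide":[0,140,0],"jaw":1},
    {"turn":[-0.3,0,0],"slide":[0,140,0],"jaw":1},
    {"turn":[-0.3,0,0],"slide":[0,140,0],"jaw":1}
  ]
}}

```text
clock: 10.4
ee_pos: [0.4262, 0.1939, 0.2612]
eef_rot: [[-1.0, 0.031, -0.0], [0.029, 0.955, -0.295], [-0.009, -0.295, -0.956]]
contact_force: [-1.0, -0.3, 0.3]
gripper_width: 0.0001
```

```bash
python3 chk.py; python3 - <<'E'
from h import *
a=cap('scene'); b=np.load('last_top.npy',allow_pickle=True).item()
A=cv2.resize(a['color'][150:260,290:400],(540,540),interpolation=cv2.INTER_CUBIC)
B=cv2.resize(b['color'][190:242,262:392],(750,300),interpolation=cv2.INTER_CUBIC)
cv2.imwrite('pics/tip.png',A[:,:,::-1]);cv2.imwrite('pics/tip2.png',B[:,:,::-1])
P=cloud(b)[195:240,262:400]
for u in range(0,138,3):
    q=P[:,u]; q=q[(abs(q[:,0]-.4225-.029*q[:,1])<.010)]
    print((np.median(q,0)[1:]*1000).round().astype(int),end=' ')
E
```

```text
slope -0.142 ztop@edge 0.0708  y -0.1832..0.1314 tip tab y [0.099 0.095 0.092 0.088] [0.4261 0.1941 0.2611] 10.45
[166 306] [164 257] [149 297] [140 296] [168   1] [156   3] [145   1] [127  55] [116  56] [105  55] [92 87] [82 65] [71 59] [60 64] [49 65] [38 65] [27 66] [16 69] [ 5 69] [-6 72] [-17  74] [-28  75] [-39  78] [-50  79] [-61  82] [-72  83] [-83  82] [-94  85] [-104   87] [-115   89] [-126   91] [-136   92] [-147   96] [-158   92] [-168  100] [-179   99] [-202    3] [-214   -2] [-226   -2] [-237    2] [-249   -2] [-260    0] [-272    1] [-283    1] [-295    0] [-306    1]
```

View pics/tip.png

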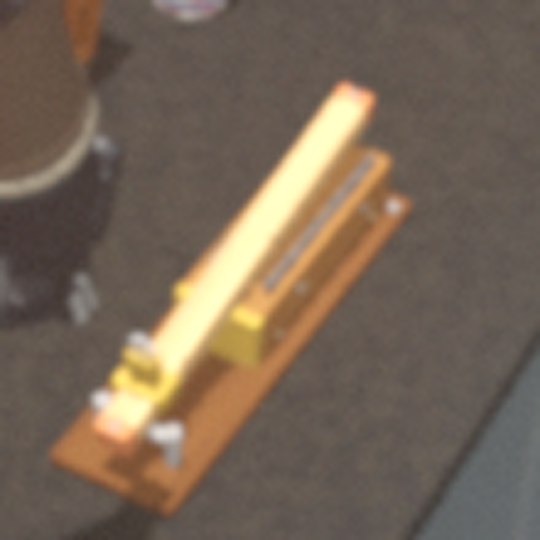

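The rail lies tipped on the crossbar: nose at (115,425), tab at (140,365), tail at (355,95), and the gripper clear. Next I bring the finger down in front of the tab.

{"api": "apply_moves", "payload": {
  "moves": [
    {"turn":[0,0,0],"slide":[0,-5,-45],"jaw":1},
    {"turn":[0,0,0],"slide":[0,-10,-90],"jaw":1},
    {"turn":[0,0,0],"slide":[0,-10,-120],"jaw":1},
    {"turn":[0,0,0],"slide":[0,-10,-130],"jaw":1},
    {"turn":[0,0,0],"slide":[0,-30,-130],"jaw":1},
    {"turn":[0,0,0],"slide":[-0.5,-46,-130],"jaw":1},
    {"turn":[0,0,0],"slide":[-0.5,-46,-130],"jaw":1},
    {"turn":[0,0,0],"slide":[-0.5,-46,-130],"jaw":1}
  ]
}}

```text
clock: 11.5
ee_pos: [0.4258, 0.149, 0.1315]
eef_rot: [[-1.0, 0.029, 0.001], [0.028, 0.955, -0.294], [-0.01, -0.294, -0.956]]
contact_force: [-0.1, 0.2, 0.5]
gripper_width: -0.0
```

```bash
python3 chk.py; python3 - <<'E'
from h import *
a=cap('scene'); b=cap('wrist')
A=cv2.resize(a['color'][180:260,290:370],(480,480),interpolation=cv2.INTER_CUBIC)
cv2.imwrite('pics/pre.png',A[:,:,::-1])
cv2.imwrite('pics/prew.png',b['color'][:,:,::-1]); print(read_state()['ee_pos'],read_state()['contact_force'])
E
```

```text
slope -0.142 ztop@edge 0.0709  y -0.1828..0.0991 tip tab y [0.099 0.095 0.092 0.088] [0.4258 0.1493 0.1314] 11.55
[0.42564651 0.14938712 0.13112166] [-0.47711286 -0.9675661  -0.56167701]
```

View pics/prew.png

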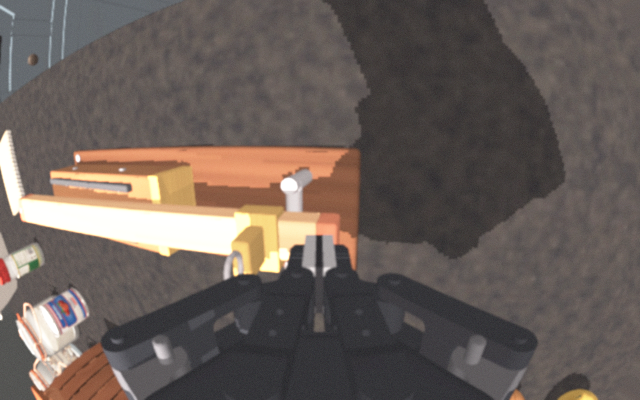

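View pics/pre.png

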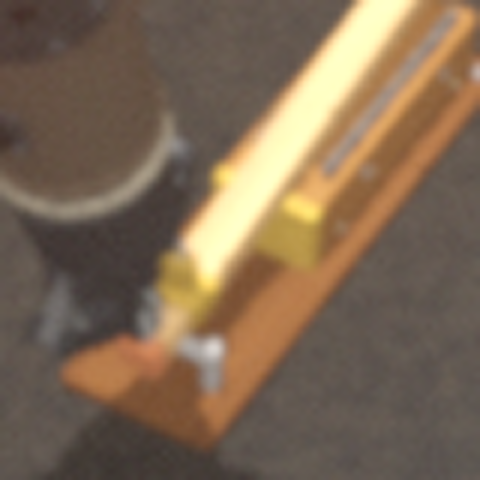

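The wrist view shows the fingertip at (320,245) above the nose cap and in line with the tab at (255,250), clear of the rail. I'll push slowly parallel to the rail.

{"api": "apply_moves", "payload": {
  "moves": [
    {"turn":[0,0,0],"slide":[-0.1,-5,0.7],"jaw":1},
    {"turn":[0,0,0],"slide":[-0.3,-10,1.4],"jaw":1},
    {"turn":[0,0,0],"slide":[-0.4,-14,1.9],"jaw":1},
    {"turn":[0,0,0],"slide":[-0.5,-18,2.4],"jaw":1},
    {"turn":[0,0,0],"slide":[-0.6,-22,3.0],"jaw":1},
    {"turn":[0,0,0],"slide":[-0.8,-26,3.5],"jaw":1},
    {"turn":[0,0,0],"slide":[-0.9,-30,4.1],"jaw":1},
    {"turn":[0,0,0],"slide":[-1.0,-34,4.6],"jaw":1}
  ]
}}

```text
clock: 12.65
ee_pos: [0.4245, 0.1145, 0.1356]
eef_rot: [[-1.0, 0.029, 0.0], [0.028, 0.955, -0.295], [-0.009, -0.295, -0.955]]
contact_force: [-0.0, 0.0, 0.1]
gripper_width: -0.0002
```

```bash
python3 chk.py
```

```text
slope -0.149 ztop@edge 0.0705  y -0.1828..0.0635 tip tab y [] [0.4244 0.1139 0.1356] 12.7
```

{"api": "apply_moves", "payload": {
  "moves": [
    {"turn":[0,0,0],"slide":[-0.1,-4,0.5],"jaw":1},
    {"turn":[0,0,0],"slide":[-0.2,-8,1.1],"jaw":1},
    {"turn":[0,0,0],"slide":[-0.3,-12,1.6],"jaw":1},
    {"turn":[0,0,0],"slide":[-0.4,-16,2.2],"jaw":1},
    {"turn":[0,0,0],"slide":[-0.6,-20,2.7],"jaw":1},
    {"turn":[0,0,0],"slide":[-0.7,-24,3.3],"jaw":1},
    {"turn":[0,0,0],"slide":[-0.8,-28,3.8],"jaw":1},
    {"turn":[0,0,0],"slide":[-0.9,-32,4.4],"jaw":1}
  ]
}}

```text
clock: 13.7
ee_pos: [0.4236, 0.0825, 0.14]
eef_rot: [[-1.0, 0.029, 0.0], [0.028, 0.955, -0.295], [-0.009, -0.295, -0.955]]
contact_force: [0.3, 0.4, 0.5]
gripper_width: 0.0001
```

```bash
python3 chk.py
```

```text
slope -0.147 ztop@edge 0.0703  y -0.1830..0.0267 tip tab y [] [0.4235 0.0819 0.14  ] 13.75
```

{"api": "apply_moves", "payload": {
  "moves": [
    {"turn":[0,0,0],"slide":[-0.1,-4,0.5],"jaw":1},
    {"turn":[0,0,0],"slide":[-0.2,-8,1.1],"jaw":1},
    {"turn":[0,0,0],"slide":[-0.3,-12,1.6],"jaw":1},
    {"turn":[0,0,0],"slide":[-0.4,-16,2.2],"jaw":1},
    {"turn":[0,0,0],"slide":[-0.6,-20,2.8],"jaw":1},
    {"turn":[0,0,0],"slide":[-0.7,-24,3.4],"jaw":1},
    {"turn":[0,0,0],"slide":[-0.7,-24,3.4],"jaw":1},
    {"turn":[0,0,0],"slide":[-0.7,-24,3.4],"jaw":1}
  ]
}}

```text
clock: 14.75
ee_pos: [0.4229, 0.0588, 0.1433]
eef_rot: [[-1.0, 0.029, 0.0], [0.028, 0.955, -0.295], [-0.009, -0.295, -0.955]]
contact_force: [0.6, 0.1, -0.6]
gripper_width: -0.0002
```

{"api": "apply_moves", "payload": {
  "moves": [
    {"turn":[0,0,0],"slide":[0,6,0],"jaw":1},
    {"turn":[0,0,0],"slide":[0,35,0],"jaw":1},
    {"turn":[0,0,0],"slide":[0,80,5],"jaw":1},
    {"turn":[0,0,0],"slide":[0,110,5],"jaw":1},
    {"turn":[0,0,0],"slide":[0,110,5],"jaw":1},
    {"turn":[0,0,0],"slide":[0,110,5],"jaw":1},
    {"turn":[0,0,0],"slide":[0,110,5],"jaw":1},
    {"turn":[0,0,0],"slide":[0,110,5],"jaw":1}
  ]
}}

```text
clock: 15.75
ee_pos: [0.4229, 0.1679, 0.1484]
eef_rot: [[-1.0, 0.03, -0.0], [0.029, 0.955, -0.296], [-0.008, -0.296, -0.955]]
contact_force: [1.4, 0.2, -0.0]
gripper_width: 0.0001
```

```bash
python3 chk.py; python3 - <<'E'
from h import *
a=cap('scene'); b=np.load('last_top.npy',allow_pickle=True).item()
A=cv2.resize(a['color'][185:250,300:365],(520,520),interpolation=cv2.INTER_CUBIC)
B=cv2.resize(b['color'][200:232,290:340],(800,512),interpolation=cv2.INTER_CUBIC)
cv2.imwrite('pics/m1.png',A[:,:,::-1]);cv2.imwrite('pics/m1t.png',B[:,:,::-1]);
E
```

```text
slope -0.142 ztop@edge 0.0710  y -0.1829..0.1239 tip tab y [0.026 0.022 0.019 0.015] [0.4229 0.1681 0.1484] 15.8
```

View pics/m1t.png

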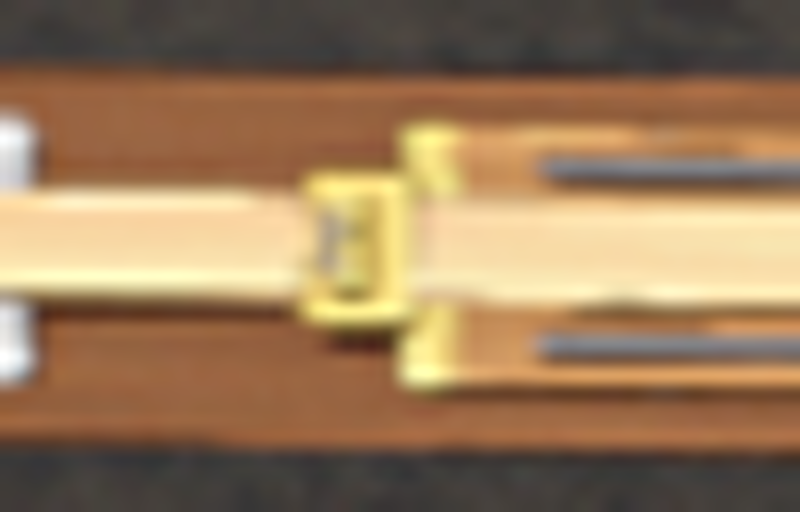

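The top crop shows the saddle at 303..408 px (centre 355) and the brass edge at 399. The hanger is still about 7–8 mm nose-ward along the rail, and the rail is still tipped. I'll push about 9.5 mm more, then retreat.

{"api": "apply_moves", "payload": {
  "moves": [
    {"turn":[0,0,0],"slide":[0,-50,-1],"jaw":1},
    {"turn":[0,0,0],"slide":[0,-95,-4],"jaw":1},
    {"turn":[0,0,0],"slide":[0,-106,-5],"jaw":1},
    {"turn":[0,0,0],"slide":[0,-110,-5],"jaw":1},
    {"turn":[0,0,0],"slide":[-0.1,-113,-4.5],"jaw":1},
    {"turn":[0,0,0],"slide":[-0.2,-116,-4.1],"jaw":1},
    {"turn":[0,0,0],"slide":[-0.3,-119.5,-3.6],"jaw":1},
    {"turn":[0,0,0],"slide":[-0.3,-119.5,-3.6],"jaw":1}
  ]
}}

```text
clock: 16.85
ee_pos: [0.4226, 0.0492, 0.1447]
eef_rot: [[-1.0, 0.029, 0.0], [0.027, 0.955, -0.296], [-0.009, -0.295, -0.955]]
contact_force: [-0.0, 0.2, -0.0]
gripper_width: 0.0001
```

{"api": "apply_moves", "payload": {
  "moves": [
    {"turn":[0,0,0],"slide":[0,6,0],"jaw":1},
    {"turn":[0,0,0],"slide":[0,35,0],"jaw":1},
    {"turn":[0,0,0],"slide":[0,80,5],"jaw":1},
    {"turn":[0,0,0],"slide":[0,120,5],"jaw":1},
    {"turn":[0,0,0],"slide":[0,120,5],"jaw":1},
    {"turn":[0,0,0],"slide":[0,120,5],"jaw":1},
    {"turn":[0,0,0],"slide":[0,120,5],"jaw":1},
    {"turn":[0,0,0],"slide":[0,120,5],"jaw":1}
  ]
}}

```text
clock: 17.85
ee_pos: [0.4225, 0.1684, 0.1498]
eef_rot: [[-1.0, 0.03, -0.001], [0.029, 0.955, -0.296], [-0.008, -0.296, -0.955]]
contact_force: [0.5, 0.5, -0.8]
gripper_width: 0.0001
```

```bash
python3 chk.py; python3 - <<'E'
from h import *
a=cap('scene'); b=np.load('last_top.npy',allow_pickle=True).item()
A=cv2.resize(a['color'][185:250,300:365],(512,512),interpolation=cv2.INTER_CUBIC)
B=cv2.resize(b['color'][207:227,300:330],(768,512),interpolation=cv2.INTER_CUBIC)
cv2.imwrite('pics/m2t.png',B[:,:,::-1]);cv2.imwrite('pics/m2s.png',A[:,:,::-1])
E
```

```text
slope -0.142 ztop@edge 0.0709  y -0.1832..0.1238 tip tab y [0.011 0.008] [0.4226 0.1685 0.1498] 17.9
```

View pics/m2t.png

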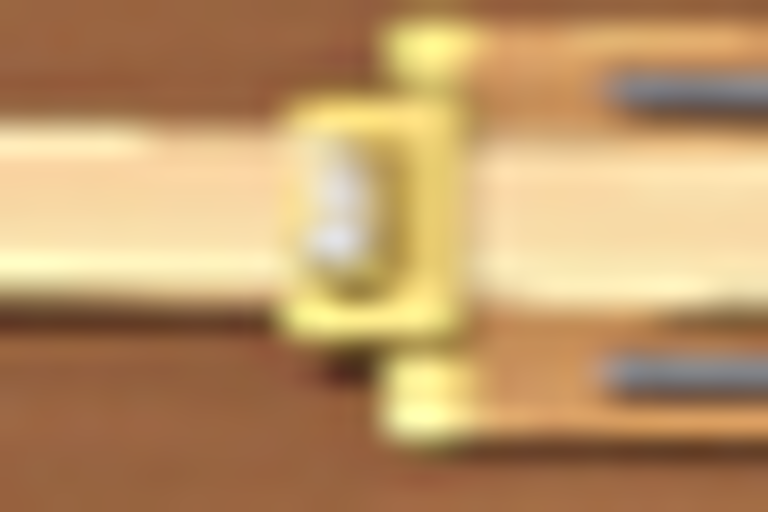

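View pics/m2s.png

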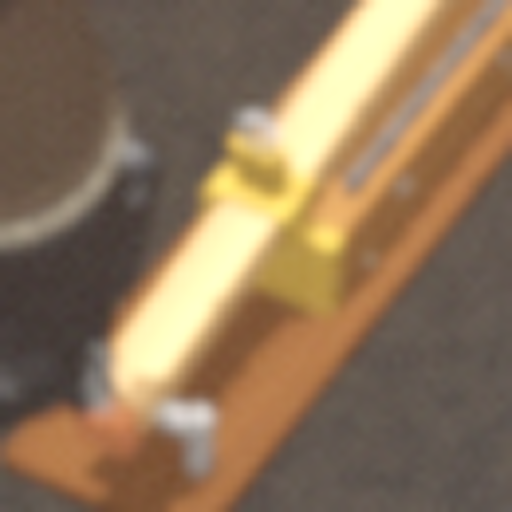

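The top crop puts the saddle centre at x=373 and the edge at 383, so along the rail the hanger is within about 2 mm of the edge. The scene crop shows the rail still resting on the crossbar. I'll move the arm farther away and check once more.

{"api": "apply_moves", "payload": {
  "moves": [
    {"turn":[0,0,0],"slide":[0,30,0],"jaw":1},
    {"turn":[0,0,0],"slide":[0,50,40],"jaw":1},
    {"turn":[0,0,0],"slide":[0,50,90],"jaw":1},
    {"turn":[0,0,0],"slide":[0,50,120],"jaw":1},
    {"turn":[0,0,0],"slide":[0,50,120],"jaw":1},
    {"turn":[0,0,0],"slide":[0,50,120],"jaw":1},
    {"turn":[0,0,0],"slide":[0,50,120],"jaw":1},
    {"turn":[0,0,0],"slide":[0,50,120],"jaw":1}
  ]
}}

```text
clock: 18.95
ee_pos: [0.4223, 0.219, 0.269]
eef_rot: [[-1.0, 0.029, -0.001], [0.028, 0.955, -0.297], [-0.007, -0.297, -0.955]]
contact_force: [-0.0, 0.1, 0.6]
gripper_width: 0.0001
```

```bash
python3 chk.py && python3 -c "
from h import *
print(ticket.job_done())"
```

```text
slope -0.142 ztop@edge 0.0709  y -0.1827..0.1314 tip tab y [0.011 0.008] [0.4224 0.219  0.2691] 19.0
the job is handed in; nothing more can be done
None
```

The rail is left just tipped onto the crossbar, with the hanger marking its balance point at the brass edge. I handed the job in at about 19 s.

**Rail:** I slid it towards the crossbar from the tail and let go to test it; the last trials were 3 mm apart. It tipped by itself with its middle about 36 mm behind the edge, so it is at most about 3 mm past its balance point. It stayed tipped through both hanger pushes. In the last check, with the arm clear, its slope was −0.14 rad (nominal 0.15).

**Hanger:** I pushed it low on the tab, parallel to the tilted rail. The last top view puts it along the rail within 1–2.5 mm of the edge. Because the rail is tilted, the tab's centre leans about 3–4 mm towards the nose.

**Disagreement between measurements:** my estimates of where the edge lies differed by about 2–3 mm, 8.3 mm from the base plate and crossbar against 10–11 mm read directly off the brass edge. The hanger figures carry that uncertainty. The other things on the worktop were not touched.

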